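# Put away the dried washing-up after the griddle-cake afternoon

### The job

The dried washing-up has been left mixed on the table. Put it away: stand the two steel tumblers mouth up in the cells of the cup carrier, one to a cell, stand the two small sauce dishes mouth up side by side on the flat dark tray, and lay the thick-handled spoon flat in the empty wide compartment of the cutlery tray, beside the chopsticks. Leave the seasoning jar that stands among them where it is.

Things in the scene. Friction and masses are not known exactly. Their poses are not given: they have to be found in the camera images.
- tumbler_a_mid (a point): Stainless steel tumbler standing mouth up, 90 mm high, 53 mm across the foot widening to 62 mm across the mouth, wall 3 mm, about 90 g. The point lies on its axis, half-way up (45 mm above its foot); its z axis points up out of its mouth; its yaw means nothing. The other tumbler is the same: either may go in either cell.
- tumbler_b_mid (a point): Stainless steel tumbler standing mouth up, 90 mm high, 53 mm across the foot widening to 62 mm across the mouth, wall 3 mm, about 90 g. The point lies on its axis, half-way up (45 mm above its foot); its z axis points up out of its mouth; its yaw means nothing. The other tumbler is the same: either may go in either cell.
- dish_a_mid (a point): Small indigo-glazed sauce dish, a round open pot standing mouth up, 42 mm high, 57 mm across the foot widening to 62 mm across the mouth, wall 4 mm, about 110 g. The point lies on its axis, half-way up (21 mm above its foot); its z axis points up out of its mouth; its yaw means nothing. The other dish is the same.
- dish_b_mid (a point): Small indigo-glazed sauce dish, a round open pot standing mouth up, 42 mm high, 57 mm across the foot widening to 62 mm across the mouth, wall 4 mm, about 110 g. The point lies on its axis, half-way up (21 mm above its foot); its z axis points up out of its mouth; its yaw means nothing. The other dish is the same.
- spoon_mid (a point): Care spoon with a thick black grip, lying flat, 160 mm long, about 60 g. The point is at half its length and half-way up the grip (11 mm above the table); x runs along the spoon towards the bowl, z is up. The grip, 24 mm wide (along y) and 22 mm high, reaches from x = -80 to x = +25 mm; then a thin neck; the steel bowl, 37 mm wide and 10 mm high, is centred at x = +61 mm. It balances near x = -20 mm. It may lie either way round in the tray.
- cup_carrier: Grey plastic cup carrier, an open rack of two square cells side by side, 104 mm (x) by 196 mm (y), 38 mm high, fixed to the table. The origin is the centre of its underside, z up. Cell centres are at x = 0, y = +48 and y = -48 mm; each cell is 96 mm (x) by 92 mm (y) inside, with a floor 4 mm thick; walls and the divider between the cells are 4 mm thick and 38 mm high.
- dish_tray: Flat dark wooden tray with a low rim, 132 mm (x) by 206 mm (y), fixed to the table. The origin is the centre of its underside, z up. Floor 4 mm thick; the rim is 6 mm wide and its top 10 mm above the table; flat inside 120 mm (x) by 194 mm (y).
- cutlery_tray: Light wooden cutlery tray, 132 mm (x) by 206 mm (y), 14 mm high, fixed to the table. The origin is the centre of its underside, z up, and its long compartments run along y. Floor 4 mm thick, walls and the divider 4 mm thick and 14 mm high. The narrow compartment (x from +32 to +62 mm) is filled with four dark chopsticks; the wide, empty compartment (x from -62 to +28 mm, so 90 mm wide and centred at x = -17 mm, y = 0; 198 mm long in y) is for the spoon.
- jar_mid (a point): Bystander: a glass seasoning jar with a green screw cap, 44 mm across and 78 mm high, standing among the things. The point is on its axis, half-way up (39 mm above the table). It is to stay where it is.
Not all that is in view belongs to the job. Leave any orange look-alike of the part that bears tumbler_b_mid alone.

How it is judged (in metres and radians):
At the end, for the whole second after the job is handed in: Tumblers upright (0.1 rad) on the floor of the cup carrier, one in each cell; dishes upright (0.1 rad) on the floor of the dark tray, inside its rim (36 mm in x, 73 mm in y of its centre); spoon flat on the floor of the cutlery tray's wide compartment, inside it; all released (x of tumbler_a_mid in the frame of cup_carrier between -0.045 and 0.045 m and y of tumbler_a_mid in the frame of cup_carrier between -0.092 and 0.092 m and z of tumbler_a_mid in the frame of cup_carrier between 0.045 and 0.053 m and angle between each of tumbler_a_mid, dish_a_mid, tumbler_b_mid, dish_b_mid, spoon_mid's own z axis and vertical below 0.1 rad and x of dish_a_mid in the frame of dish_tray between -0.036 and 0.036 m and y of dish_a_mid in the frame of dish_tray between -0.073 and 0.073 m and z of dish_a_mid in the frame of dish_tray between 0.021 and 0.029 m and x of tumbler_b_mid in the frame of cup_carrier between -0.045 and 0.045 m and y of tumbler_b_mid in the frame of cup_carrier between -0.092 and 0.092 m and z of tumbler_b_mid in the frame of cup_carrier between 0.045 and 0.053 m and x of dish_b_mid in the frame of dish_tray between -0.036 and 0.036 m and y of dish_b_mid in the frame of dish_tray between -0.073 and 0.073 m and z of dish_b_mid in the frame of dish_tray between 0.021 and 0.029 m and x of spoon_mid in the frame of cutlery_tray between -0.055 and 0.021 m and y of spoon_mid in the frame of cutlery_tray between -0.024 and 0.024 m and z of spoon_mid in the frame of cutlery_tray between 0.011 and 0.0195 m and angle between the x axis of spoon_mid and the y axis of cutlery_tray, either way round below 0.4 rad); the robot touches nothing.
It fails at once if the seasoning jar is knocked over or shifted by more than 30 mm (distance of jar_mid from where it was at the start of the episode above 0.03 m or angle between jar_mid's own z axis and vertical above 0.5 rad).
It also fails if it takes over 128 s, if anything falls off the work surface, if the arm or the gripper's body presses on something with over 40 N, if the wrist force passes 120 N, or if a joint passes its speed limit or range.

### The arm

A 6-joint arm with a two-finger parallel gripper is mounted at the origin on the work surface. World frame = base frame: x ahead of the robot, y to its left, z up, the work surface at z = 0. Lengths are in mm, angles in rad, forces in N, time in s.
With the tool pointing down it reaches from about 350 to 775 mm from the base axis. Payload 7.3 kg.
Tool frame: the origin (TCP) lies at the very end of the fingers, on their centre line; the grasp point (between the pads) lies 19 mm behind it; z points along the fingers, y is the line along which they close (so a half turn about z gives the same grasp; the last joint's range is limited). The gripper opens to 92 mm and grips with 3 to 60 N. Pads are 19 mm wide; open, the fingers measure 130 mm over their backs; the gripper's body (75 mm by 190 mm) begins 47 mm behind the grasp point.
Start: joints at [1.029, 0.342, 1.524, -0, 1.275, -0.146], TCP at [202.399, 484.437, 226.741] pointing down, gripper open.
Joint ranges: [-2.53, 2.53], [-0.77, 2.02], [0.04, 2.7], [-1, 4.14], [0.28, 2.66], [-3.11, 3.11]. Speed limits (rad/s): [2.57, 2.57, 3.14, 3.14, 3.14, 3.14].

### API

Orientations are given as [roll, pitch, yaw] about the fixed x, y, z axes, in that order (R = Rz(yaw) Ry(pitch) Rx(roll)).
In Python, from plant import * gives the robot as it stands.
- The arm moves only by the tool arm_command, never from a script. Its arguments are lists of equal length, an entry for each row: "gripper": the finger opening in mm, from 0 to 91.8; "dp": the shift along the tool's x, y, z in units of 25 mm (1.0 is 25 mm), a list of three; "twist": the turn about the tool's z in units of 5 degrees (1.0 is 5 degrees). A call has exactly 5 rows; each row shifts and turns the commanded pose from where the row before left it, along the tool's axes as they then stand; what a row does not reach is not made up. A row lasts 1/8 s, in which the tool goes at most 62.5 mm and 10.7 degrees, less where a joint would pass 70% of its speed; a pose out of reach is approached as far as the arm can. A call is refused whole if a number of a shift passes 1 or a number of a turn 1, either way. A call with a gripper value outside its range is refused whole. The fingers move at their own pace and stop on an object; the grip force is fixed at half the most. Time passes only in rows, so rows that do not move let the fingers close, or fill a call up. It gives the time, the measured TCP pose, the force, the opening and the grip force at its end, in the units of the state.
- get_obs(): the state, without advancing time (a new reading comes with each control period).
- capture(name): name is "scene" or "top" or "wrist"; returns the picture (400x640x3 uint8, red, green, blue); there is no depth.
- get_calibration(name): a dict with "mtx" (3x3 intrinsics, pixels), "position" and "attitude" of the camera in the world; the wrist camera has in their place "mount" (4x4, takes a point from camera to tool coordinates, whose origin is the TCP and whose axes are the flange's). Camera axes: x right, y down, z forward; pixel columns grow to the right and rows downward; lengths in mm; the calibration is good to about 2 mm. A picture is of the moment at which its call begins: read the wrist's pose just before it. get_calibration takes no time and is no camera call.
- close_job(): hands the job in; it is judged then, once.
The state is a dict: "time": time; "joint_positions": joint angles; "dq": joint speeds; "tau": joint torques, N m; "tool_pos": TCP position; "tcp_rot": TCP orientation; "contact_force": force on the tool from outside, world axes, zero at the start; "moment": the same for the moment, N m; "grip_width": finger opening in mm; "finger_force": force on a finger pad.
Only numpy, scipy, OpenCV 4.12 (cv2) and the standard library are available. Lean on these libraries where they do the work, as an engineer would, in place of code of your own. Each camera call takes 0.05 s, during which the arm holds its last target. There are 200 camera calls.

## Working session

There is one attempt and no reset: what is moved stays moved. The work goes in short steps, Python scripts to look and compute and a tool call to move; the robot and the scene stay as the last step left them, time stands still between calls to the robot, and variables do not carry over. Pictures are saved under pics/ and viewed, at most 14 in all, crops included, and the job is handed in when it is done.

Besides the shell and the picture viewer there is one more tool, called by a JSON object that holds its "op" and its "data", one argument or row to a line. arm_command: Moves the arm, as the interface text tells. Its arguments: {"type":"object","properties":{"gripper":{"type":"array"},"dp":{"type":"array"},"twist":{"type":"array"}},"required":["gripper","dp","twist"]}

```bash
ls; mkdir -p pics; python3 - <<'E'
from plant import *
import cv2
o=get_obs();print(o)
for n in("scene","top","wrist"):
    cv2.imwrite(f"pics/{n}0.png",capture(n)[:,:,::-1]);print(n,get_calibration(n))
E
```

```text
pics
{'time': 0.0, 'joint_positions': array([ 1.02899915e+00,  3.42723936e-01,  1.52500151e+00, -2.42404540e-05,
        1.27540905e+00, -1.46021148e-01]), 'dq': array([ 0.00154209, -0.00115462, -0.00056993,  0.00043285, -0.00017936,
        0.00096199]), 'tau': array([ 2.33612918e-03, -4.31233513e+01, -2.44222963e+01,  7.19628436e-02,
        5.58283541e-02, -1.15244920e-04]), 'tool_pos': array([202.18595881, 484.06728233, 226.04975217]), 'tcp_rot': array([-3.14006385e+00, -2.01408745e-04,  2.74582355e+00]), 'contact_force': array([ 0.3758104 , -0.1156734 , -0.58762273]), 'moment': array([-0.06059132, -0.03753469,  0.04599562]), 'finger_force': 0.0, 'grip_width': 92.01470687790703}
scene {'mtx': array([[421.94944822,   0.        , 322.55464624],
       [  0.        , 421.94944822, 200.98823606],
       [  0.        ,   0.        ,   1.        ]]), 'position': array([1369.27222409,  -37.37768636,  613.31874812]), 'attitude': array([-2.14583667e+00, -3.25589320e-04,  1.47792303e+00])}
top {'mtx': array([[508.4455351 ,   0.        , 316.05814261],
       [  0.        , 508.4455351 , 208.96409729],
       [  0.        ,   0.        ,   1.        ]]), 'position': array([ 346.88034195,   52.86892684, 1315.07644445]), 'attitude': array([-3.0067654 , -0.01084369, -1.59380791])}
wrist {'mtx': array([[309.19439577,   0.        , 323.55379571],
       [  0.        , 309.19439577, 202.10476333],
       [  0.        ,   0.        ,   1.        ]]), 'mount': array([[ 6.12674770e-04, -9.63190807e-01, -2.68817957e-01,
         7.09624634e+01],
       [ 9.99999798e-01,  6.35860632e-04,  8.16654587e-07,
         8.34296833e-01],
       [ 1.70144162e-04, -2.68817903e-01,  9.63191002e-01,
        -1.57383336e+02],
       [ 0.00000000e+00,  0.00000000e+00,  0.00000000e+00,
         1.00000000e+00]])}
```

View pics/top0.png

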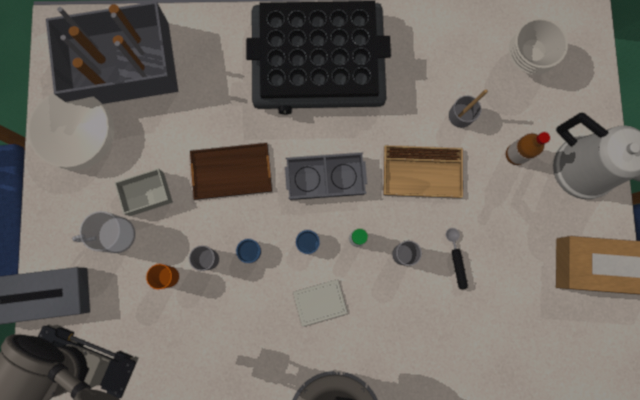

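View pics/scene0.png

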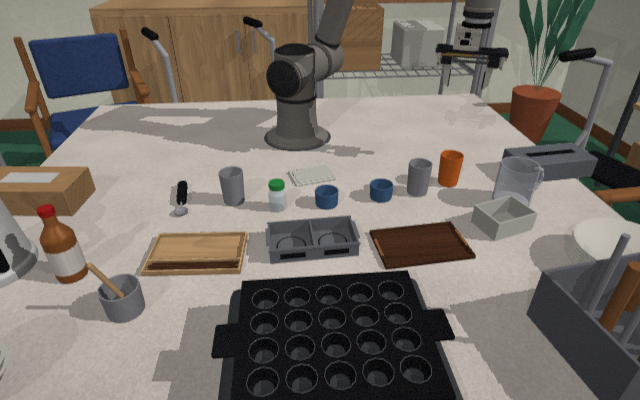

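The top view shows these things:
- Grey tumblers at (204,258) and (406,253). The orange look-alike at (162,276) is to be left alone, and the grey pot with a stick at (465,111) is not a tumbler.
- Blue dishes at (248,250) and (307,242), and the jar at (360,237).
- The spoon at (457,260), with its bowl towards the top of the image.
- The dish tray at (231,171), the carrier at (326,176) and the cutlery tray at (424,172).

I'll confirm these in one enlarged crop and measure.

```bash
cat > h.py <<'E'
import numpy as np,cv2
from scipy.spatial.transform import Rotation as Ro
from plant import *
def cam(n,o=None):
    c=get_calibration(n)
    if n!="wrist": return c["mtx"],Ro.from_euler("xyz",c["attitude"]).as_matrix(),c["position"]
    T=np.eye(4);T[:3,:3]=Ro.from_euler("xyz",o["tcp_rot"]).as_matrix();T[:3,3]=o["tool_pos"];T=T@c["mount"]
    return c["mtx"],T[:3,:3],T[:3,3]
def ray(C,uv,z):
    K,R,p=C;d=R@np.linalg.inv(K)@[uv[0],uv[1],1];return p+d*(z-p[2])/d[2]
def proj(C,X):
    K,R,p=C;v=K@(R.T@(np.array(X,float)-p));return v[:2]/v[2]
E
python3 - <<'E'
from h import *
im=cv2.imread("pics/top0.png");C=cam("top")
cv2.imwrite("pics/crop.png",cv2.resize(im[130:310,140:490],None,fx=2.28,fy=2.28,interpolation=cv2.INTER_CUBIC))
hsv=cv2.cvtColor(im,cv2.COLOR_BGR2HSV)
def blobs(m,nm,z,amin=60):
    n,l,s,c=cv2.connectedComponentsWithStats(m.astype(np.uint8))
    for i in range(1,n):
        if s[i,4]>amin and 120<c[i][1]<320 and 130<c[i][0]<500:
            r=cv2.minAreaRect(np.argwhere(l==i)[:,::-1].astype(np.float32))
            print(nm,c[i].round(1),s[i],np.round(r[0],1),np.round(r[1],1),round(r[2],1),ray(C,c[i],z).round(0),ray(C,r[0],z).round(0))
H,S,V=hsv[...,0],hsv[...,1],hsv[...,2]
blobs((H>95)&(H<125)&(S>100),"blue",42)
blobs((H>50)&(H<85)&(S>100),"green",78,30)
blobs((H<20)&(S>200)&(V>100),"orange",90)
blobs((V<60),"dark",10)
for nm,uv,z in(("ta",(204,258),90),("tb",(406,253),90),("bowl",(454,235),8),("car",(326,176),38),("dt",(231,171),10),("ct",(424,172),14)):print(nm,ray(C,uv,z).round())
E
```

```text
blue [307.3 241.5] [297 231  22  22 389] [307.5 241.5] [21. 21.] 90.0 [437.  59.  42.] [437.  58.  42.]
blue [248.  250.6] [237 240  23  22 405] [248.  250.5] [21. 22.] 90.0 [418. 207.  42.] [418. 207.  42.]
green [359.1 236.3] [352 229  15  16 187] [359.  236.5] [15. 14.] 90.0 [445. -68.  78.] [444. -68.  78.]
orange [165.5 276. ] [160 265  12  23 191] [165.5 276. ] [22. 11.] 90.0 [359. 398.  90.] [359. 398.  90.]
dark [460.2 123.2] [453 119  17   8  73] [460.7 123.6] [15.6  6.1] 17.1 [ 745. -354.   10.] [ 744. -355.   10.]
dark [227.4 168.8] [ 191  144   81   55 1564] [230.3 171. ] [47.9 77.4] 84.0 [634. 264.  10.] [628. 256.  10.]
dark [416.3 152.5] [390 148  68  10 289] [423.4 153. ] [67.   8.2] 1.8 [ 668. -233.   10.] [ 666. -252.   10.]
dark [344.  157.4] [326 155  35   7 122] [343. 158.] [ 6. 34.] 90.0 [659. -42.  10.] [657. -39.  10.]
dark [305.2 159.9] [288 158  35   5 113] [305.1 159.9] [ 3.3 34.1] 86.2 [654.  60.  10.] [654.  61.  10.]
dark [335.9 175.5] [330 163  17  27  98] [337.7 176.2] [26.  15.6] 87.6 [611. -19.  10.] [609. -24.  10.]
dark [300.1 177. ] [294 166  21  26 100] [302.7 177.9] [18.2 25.5] 12.8 [609.  74.  10.] [606.  68.  10.]
dark [411.3 250.8] [403 242  13  22 116] [410.5 252.2] [21.4 11.3] 78.1 [ 410. -207.   10.] [ 406. -205.   10.]
dark [196.8 257.1] [191 247  16  22 176] [197.7 257.1] [13.9 21.5] 9.0 [406. 342.  10.] [406. 339.  10.]
dark [459.2 268.5] [452 249  16  40 357] [459.2 268.7] [40.2  9.2] 78.7 [ 362. -328.   10.] [ 362. -328.   10.]
ta [400. 307.  90.]
tb [ 401. -178.   90.]
bowl [ 448. -320.    8.]
car [604.   8.  38.]
dt [628. 254.  10.]
ct [ 614. -250.   14.]
```

View pics/crop.png

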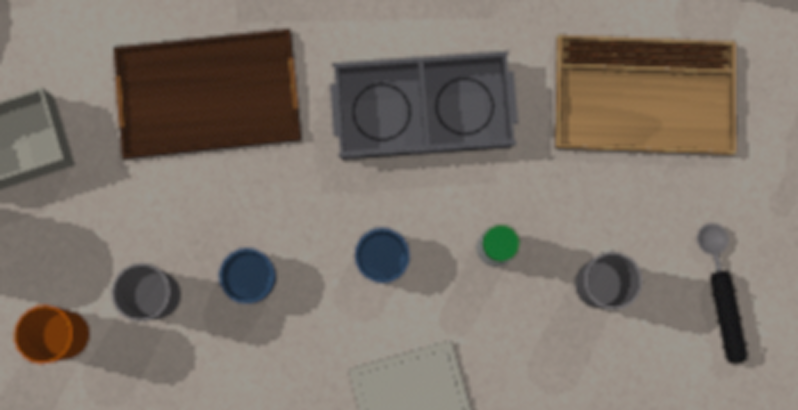

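The crop confirms the picks: two grey steel tumblers (crop (144,293) and (610,280)), two blue dishes, and the orange cup to be left alone. I'll compute the tray frames, turn the tool so the fingers close along world x, and head for tumbler A.

```bash
python3 - <<'E'
from h import *
C=cam("top")
f=lambda p,z:ray(C,(p[0]/2.28+140,p[1]/2.28+130),z)
for n,z,q in(("dish",10,[(115,47),(292,30),(301,139),(124,158)]),("car",38,[(334,65),(507,53),(513,146),(341,158)]),("cut",14,[(556,37),(736,41),(735,154),(555,149)])):
    P=np.array([f(p,z)[:2] for p in q]);y=(P[0]-P[1]+P[3]-P[2])/2;x=(P[0]-P[3]+P[1]-P[2])/2
    print(n,P.mean(0).round(1),"ylen",np.linalg.norm(y).round(),"xlen",np.linalg.norm(x).round(),"yaw",np.degrees(np.arctan2(-y[0],y[1])).round(1),np.degrees(np.arctan2(x[1],x[0])).round(1))
print("tumblers",f((143.5,293),90),f((610,280),90))
print("spoon tail/bowl",f((738,360),12),f((721,275),12),f((713,238),8))
E
```

```text
dish [628.8 253.7] ylen 203.0 xlen 129.0 yaw 4.8 4.5
car [603.9   7.9] ylen 194.0 xlen 106.0 yaw 2.9 2.5
cut [ 615.5 -247.5] ylen 207.0 xlen 132.0 yaw -2.6 -3.4
tumblers [398.88207804 309.3008653   90.        ] [ 401.45362261 -182.06613802   90.        ]
spoon tail/bowl [ 312.85094819 -335.72916237   12.        ] [ 407.72257253 -322.418748     12.        ] [ 449.92782723 -316.99570358    8.        ]
```

{"op": "arm_command", "data": {
  "gripper": [91.8, 91.8, 91.8, 91.8, 91.8],
  "dp": [
    [0, 0, 0],
    [0, 0, 0],
    [0, 0, 0],
    [0, 0, 0],
    [0, 0, 0]
  ],
  "twist": [0.9, 0.9, 0.9, 0.9, 0.9]
}}

```text
time: 0.78
tool_pos: [202.3, 484.3, 226.4]
tcp_rot: [-3.141, 0.0, 2.351]
contact_force: [-0.4, 0.4, -1.1]
grip_width: 91.8
finger_force: 0.0
```

{"op": "arm_command", "data": {
  "gripper": [91.8, 91.8, 91.8, 91.8, 91.8],
  "dp": [
    [0, 0, 0],
    [0, 0, 0],
    [0, 0, 0],
    [0, 0, 0],
    [0, 0, 0]
  ],
  "twist": [0.9, 0.9, 0.9, 0.9, 0.9]
}}

```text
time: 1.4
tool_pos: [202.3, 484.3, 226.4]
tcp_rot: [-3.141, 0.0, 1.958]
contact_force: [0.5, 0.8, -0.7]
grip_width: 91.8
finger_force: 0.0
```

{"op": "arm_command", "data": {
  "gripper": [91.8, 91.8, 91.8, 91.8, 91.8],
  "dp": [
    [0, 0, 0],
    [0, 0, 0],
    [0, 0, 0],
    [0, 0, 0],
    [0, 0, 0]
  ],
  "twist": [0.9, 0.9, 0.9, 0.9, 0.9]
}}

```text
time: 2.02
tool_pos: [202.3, 484.3, 226.4]
tcp_rot: [-3.141, 0.001, 1.565]
contact_force: [0.2, 0.0, -0.4]
grip_width: 91.5
finger_force: 0.0
```

{"op": "arm_command", "data": {
  "gripper": [91.8, 91.8, 91.8, 91.8, 91.8],
  "dp": [
    [-0.7, 0.8, 0],
    [-0.7, 0.8, 0],
    [-0.7, 0.8, 0],
    [-0.7, 0.8, 0],
    [-0.7, 0.8, 0]
  ],
  "twist": [0, 0, 0, 0, 0]
}}

```text
time: 2.65
tool_pos: [302.6, 395.9, 226.5]
tcp_rot: [-3.141, 0.0, 1.568]
contact_force: [0.8, -0.4, -0.2]
grip_width: 91.7
finger_force: 0.0
```

{"op": "arm_command", "data": {
  "gripper": [91.8, 91.8, 91.8, 91.8, 91.8],
  "dp": [
    [-0.8, 0.9, 0],
    [-0.8, 0.9, 0],
    [-0.8, 0.9, 0],
    [-0.8, 0.7, 0],
    [-0.4, 0.4, 0]
  ],
  "twist": [0, 0, 0, 0, 0]
}}

```text
time: 3.28
tool_pos: [397.4, 305.4, 226.5]
tcp_rot: [-3.141, 0.0, 1.566]
contact_force: [-0.2, 0.2, -0.5]
grip_width: 91.9
finger_force: 0.0
```

```bash
cat >> h.py <<'E'
def look(name):
    "wrist picture with the expected outlines is saved with its pose"
    o=get_obs();im=capture("wrist")[:,:,::-1].copy();cv2.imwrite(f"pics/{name}.png",im)
    np.savez(f"pics/{name}.npz",r=o["tcp_rot"],p=o["tool_pos"])
    print(o["tool_pos"].round(1),o["tcp_rot"].round(3));return im,cam("wrist",o)
def camof(name):
    d=np.load(f"pics/{name}.npz");return cam("wrist",dict(tcp_rot=d["r"],tool_pos=d["p"]))
def blue(im,C,z=42):
    h=cv2.cvtColor(im,cv2.COLOR_BGR2HSV);m=((h[...,0]>95)&(h[...,0]<125)&(h[...,1]>100)).astype(np.uint8)
    n,l,s,c=cv2.connectedComponentsWithStats(m)
    for i in range(1,n):
        if s[i,4]>300: print("blue",c[i].round(),s[i],ray(C,c[i],z).round(1))
E
python3 -c "
from h import *
im,C=look('w1');blue(im,C)
for z,r in((90,31),):print(proj(C,(399,309,90)))"
```

```text
[397.4 305.4 226.5] [-3.141  0.     1.566]
blue [341. 250.] [ 317  228   50   40 1603] [419.6 222.5  42. ]
[323.56891513 189.15759193]
```

View pics/w1.png

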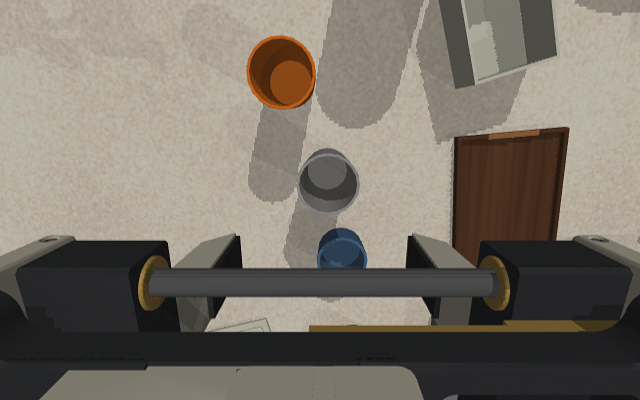

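The wrist view shows tumbler A's rim circle at about (329,183) with a radius of 31 px. The orange cup is at (281,73), and the dish is partly hidden at (341,250).

```bash
python3 -c "
from h import *
C=camof('w1')
for uv in((329,183),(298,183),(360,183),(329,213)):print(ray(C,uv,90).round(1))
g=cv2.cvtColor(cv2.imread('pics/w1.png'),cv2.COLOR_BGR2GRAY)[130:230,280:380]
print(cv2.HoughCircles(cv2.GaussianBlur(g,(3,3),0),cv2.HOUGH_GRADIENT,1,20,param1=80,param2=15,minRadius=26,maxRadius=36))
"
```

```text
[404.3 315.1  90. ]
[374.2 315.2  90. ]
[434.4 315.   90. ]
[404.3 284.6  90. ]
[[[48.5 52.5 29.7]]]
```

{"op": "arm_command", "data": {
  "gripper": [91.8, 91.8, 91.8, 91.8, 91.8],
  "dp": [
    [0.18, 0.13, 0.7],
    [0.18, 0.13, 0.9],
    [0, 0, 1],
    [0, 0, 1],
    [0, 0, 1]
  ],
  "twist": [0, 0, 0, 0, 0]
}}

```text
time: 3.95
tool_pos: [402.8, 316.0, 110.9]
tcp_rot: [-3.141, -0.0, 1.568]
contact_force: [0.7, 0.1, -0.8]
grip_width: 92.0
finger_force: 0.0
```

{"op": "arm_command", "data": {
  "gripper": [91.8, 91.8, 91.8, 55, 50],
  "dp": [
    [0, 0, 1],
    [0, 0, 1],
    [0, 0, 0.4],
    [0, 0, 0],
    [0, 0, 0]
  ],
  "twist": [0, 0, 0, 0, 0]
}}

```text
time: 4.58
tool_pos: [403.8, 315.8, 52.6]
tcp_rot: [3.14, -0.001, 1.568]
contact_force: [-0.2, -0.6, 0.2]
grip_width: 76.0
finger_force: 0.0
```

{"op": "arm_command", "data": {
  "gripper": [50, 50, 50, 50, 50],
  "dp": [
    [0, 0, 0],
    [0, 0, 0],
    [0, 0, 0],
    [0, 0, 0],
    [0, 0, 0]
  ],
  "twist": [0, 0, 0, 0, 0]
}}

```text
time: 5.2
tool_pos: [403.5, 315.6, 52.3]
tcp_rot: [3.141, -0.001, 1.568]
contact_force: [-1.6, 0.3, 5.9]
grip_width: 59.1
finger_force: 30.0
```

{"op": "arm_command", "data": {
  "gripper": [50, 50, 50, 50, 50],
  "dp": [
    [0, 0, -0.6],
    [0, 0, -0.8],
    [0, 0, -0.8],
    [-0.4, 0.3, -0.6],
    [-0.7, 0.5, -0.4]
  ],
  "twist": [0, 0, 0, 0, 0]
}}

```text
time: 5.82
tool_pos: [423.9, 287.4, 133.0]
tcp_rot: [3.14, -0.0, 1.569]
contact_force: [-0.4, -0.9, 0.1]
grip_width: 59.5
finger_force: 30.0
```

{"op": "arm_command", "data": {
  "gripper": [50, 50, 50, 50, 50],
  "dp": [
    [-0.9, 0.7, 0],
    [-1, 0.8, 0],
    [-1, 0.8, 0],
    [-1, 0.8, 0],
    [-1, 0.8, 0]
  ],
  "twist": [0, 0, 0, 0, 0]
}}

```text
time: 6.45
tool_pos: [521.2, 163.2, 132.1]
tcp_rot: [3.142, 0.0, 1.567]
contact_force: [-0.8, 0.6, -1.3]
grip_width: 59.5
finger_force: 30.0
```

{"op": "arm_command", "data": {
  "gripper": [50, 50, 50, 50, 50],
  "dp": [
    [-1, 0.8, 0],
    [-1, 0.8, 0],
    [-0.8, 0.7, 0],
    [-0.5, 0.4, 0],
    [0, 0, 0]
  ],
  "twist": [0, 0, 0, 0, 0]
}}

```text
time: 7.08
tool_pos: [587.9, 81.2, 131.7]
tcp_rot: [-3.141, -0.0, 1.566]
contact_force: [-0.7, 0.6, -0.7]
grip_width: 59.9
finger_force: 30.0
```

{"op": "arm_command", "data": {
  "gripper": [50, 50, 50, 50, 50],
  "dp": [
    [-0.5, 0.28, 0],
    [-0.5, 0.28, 0],
    [0, 0, 0],
    [0, 0, 0],
    [0, 0, 0]
  ],
  "twist": [0, 0, 0, 0, 0]
}}

```text
time: 7.7
tool_pos: [601.4, 57.6, 131.7]
tcp_rot: [-3.141, -0.0, 1.568]
contact_force: [-0.2, 0.1, -1.4]
grip_width: 59.3
finger_force: 30.0
```

```bash
python3 -c "
from h import *
im,C=look('w2');t=capture('top')[:,:,::-1]
cv2.imwrite('pics/m2.png',np.hstack([im[100:400,160:500],cv2.resize(t[140:260,180:360],None,fx=2.5,fy=2.5)]))"
```

```text
[601.4  57.6 131.7] [-3.141 -0.     1.568]
```

View pics/m2.png

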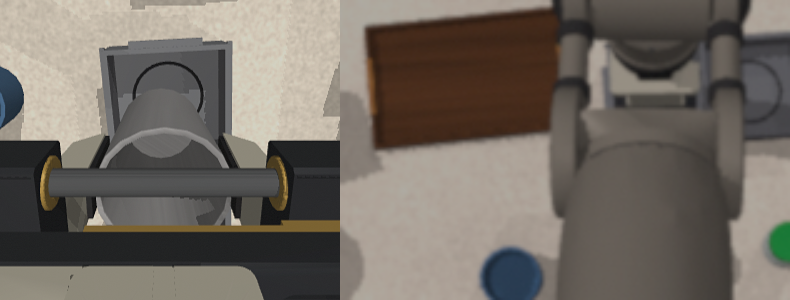

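The wrist view shows the carrier's +y edge with corners at (265,147) and (391,140). The cell ring is at about (329,192), and the tumbler hangs above the cell. I'll check the cell centre from these.

```bash
python3 -c "
from h import *
C=camof('w2')
for uv,z in(((265,147),38),((391,140),38),((329,192),4)):print(ray(C,uv,z).round(1))"
```

```text
[556.  106.1  38. ]
[656.9 111.5  38. ]
[608.1  60.5   4. ]
```

{"op": "arm_command", "data": {
  "gripper": [50, 50, 50, 50, 50],
  "dp": [
    [0.08, 0.22, 0.7],
    [0, 0, 0.8],
    [0, 0, 0.8],
    [0, 0, 0.5],
    [0, 0, 0.17]
  ],
  "twist": [0, 0, 0, 0, 0]
}}

```text
time: 8.43
tool_pos: [606.4, 59.3, 56.3]
tcp_rot: [-3.139, -0.0, 1.568]
contact_force: [-8.5, -1.1, 16.4]
grip_width: 59.7
finger_force: 30.0
```

{"op": "arm_command", "data": {
  "gripper": [50, 75, 91, 91, 91],
  "dp": [
    [0, 0, 0],
    [0, 0, 0],
    [0, 0, 0],
    [0, 0, 0],
    [0, 0, 0]
  ],
  "twist": [0, 0, 0, 0, 0]
}}

```text
time: 9.05
tool_pos: [607.2, 59.2, 57.6]
tcp_rot: [3.141, -0.0, 1.568]
contact_force: [0.4, 0.5, -0.7]
grip_width: 90.2
finger_force: 0.0
```

{"op": "arm_command", "data": {
  "gripper": [91, 91, 91, 91, 91],
  "dp": [
    [0, 0, -0.7],
    [0, 0, -1],
    [0, 0, -1],
    [-0.4, -0.3, -1],
    [-0.7, -0.5, -0.7]
  ],
  "twist": [0, 0, 0, 0, 0]
}}

```text
time: 9.68
tool_pos: [587.5, 31.9, 170.1]
tcp_rot: [3.139, 0.0, 1.569]
contact_force: [-0.8, -0.4, -0.9]
grip_width: 91.0
finger_force: 0.0
```

{"op": "arm_command", "data": {
  "gripper": [91, 91, 91, 91, 91],
  "dp": [
    [-0.9, -0.8, -0.4],
    [-1, -0.9, -0.4],
    [-1, -0.9, -0.4],
    [-1, -0.9, -0.4],
    [-1, -0.9, 0]
  ],
  "twist": [0, 0, 0, 0, 0]
}}

```text
time: 10.3
tool_pos: [476.5, -91.3, 209.6]
tcp_rot: [3.138, 0.001, 1.568]
contact_force: [-0.1, -0.0, 0.5]
grip_width: 91.3
finger_force: 0.0
```

{"op": "arm_command", "data": {
  "gripper": [91, 91, 91, 91, 91],
  "dp": [
    [-1, -0.9, 0],
    [-1, -0.9, 0],
    [-1, -0.8, 0],
    [-0.7, -0.5, 0],
    [0, 0, 0]
  ],
  "twist": [0, 0, 0, 0, 0]
}}

```text
time: 10.92
tool_pos: [398.5, -183.6, 208.6]
tcp_rot: [3.14, 0.001, 1.565]
contact_force: [0.7, 1.6, -0.4]
grip_width: 91.2
finger_force: 0.0
```

```bash
python3 -c "
from h import *
im,C=look('w3');blue(im,C);print(proj(C,(401,-182,90)))"
```

```text
[ 398.5 -183.6  208.6] [3.140e+00 1.000e-03 1.565e+00]
[324.26701806 195.62091473]
```

View pics/w3.png

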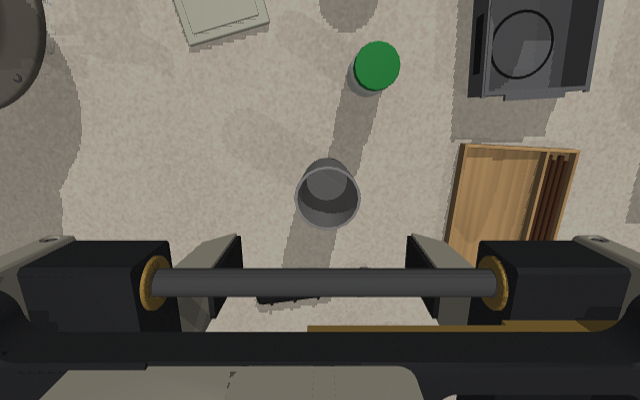

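The wrist view shows tumbler B's rim at about (328,197). The jar is at (377,65), the carrier's second cell ring is at (522,44), and the cutlery tray's corners are at (465,144) and (580,150).

```bash
python3 -c "
from h import *
C=camof('w3')
for uv,z in(((328,197),90),((377,65),78),((522,44),4),((465,144),14),((580,150),14)):print(ray(C,uv,z).round(1))"
```

```text
[ 404.4 -183.3   90. ]
[446.9 -69.3  78. ]
[612.2 -38.8   4. ]
[ 559.5 -142.6   14. ]
[ 690.2 -149.9   14. ]
```

{"op": "arm_command", "data": {
  "gripper": [91, 91, 91, 91, 91],
  "dp": [
    [0, 0.13, 0.6],
    [0, 0.13, 0.9],
    [0, 0, 1],
    [0, 0, 1],
    [0, 0, 1]
  ],
  "twist": [0, 0, 0, 0, 0]
}}

```text
time: 11.6
tool_pos: [406.2, -181.9, 94.6]
tcp_rot: [3.141, 0.0, 1.569]
contact_force: [0.5, 0.4, -0.3]
grip_width: 91.0
finger_force: 0.0
```

{"op": "arm_command", "data": {
  "gripper": [91, 91, 91, 55, 50],
  "dp": [
    [0, 0, 1],
    [0, 0, 0.6],
    [0, 0, 0.2],
    [0, 0, 0],
    [0, 0, 0]
  ],
  "twist": [0, 0, 0, 0, 0]
}}

```text
time: 12.22
tool_pos: [405.9, -182.8, 50.6]
tcp_rot: [3.14, 0.001, 1.568]
contact_force: [0.3, 0.6, 1.3]
grip_width: 75.5
finger_force: 0.0
```

{"op": "arm_command", "data": {
  "gripper": [50, 50, 50, 50, 50],
  "dp": [
    [0, 0, 0],
    [0, 0, 0],
    [0, 0, 0],
    [0, 0, 0],
    [0, 0, 0]
  ],
  "twist": [0, 0, 0, 0, 0]
}}

```text
time: 12.85
tool_pos: [405.4, -182.8, 50.3]
tcp_rot: [3.141, 0.0, 1.568]
contact_force: [-1.3, 0.1, 6.4]
grip_width: 59.9
finger_force: 30.0
```

{"op": "arm_command", "data": {
  "gripper": [50, 50, 50, 50, 50],
  "dp": [
    [0, 0, -0.6],
    [0, 0, -0.8],
    [0, 0, -0.8],
    [0.3, 0.4, -0.6],
    [0.5, 0.7, -0.4]
  ],
  "twist": [0, 0, 0, 0, 0]
}}

```text
time: 13.48
tool_pos: [433.0, -162.8, 130.4]
tcp_rot: [3.141, 0.0, 1.567]
contact_force: [-0.9, 0.4, -1.1]
grip_width: 59.8
finger_force: 30.0
```

{"op": "arm_command", "data": {
  "gripper": [50, 50, 50, 50, 50],
  "dp": [
    [0.6, 0.9, 0],
    [0.7, 1, 0],
    [0.7, 1, 0],
    [0.7, 1, 0],
    [0.7, 1, 0]
  ],
  "twist": [0, 0, 0, 0, 0]
}}

```text
time: 14.1
tool_pos: [556.2, -77.4, 129.4]
tcp_rot: [-3.141, -0.0, 1.568]
contact_force: [-0.4, -1.0, -0.4]
grip_width: 59.6
finger_force: 30.0
```

{"op": "arm_command", "data": {
  "gripper": [50, 50, 50, 50, 50],
  "dp": [
    [0.7, 1, 0],
    [0.5, 0.8, 0],
    [0.3, 0.4, 0],
    [0, 0, 0],
    [0, 0, 0]
  ],
  "twist": [0, 0, 0, 0, 0]
}}

```text
time: 14.72
tool_pos: [610.0, -41.3, 129.8]
tcp_rot: [-3.141, -0.0, 1.567]
contact_force: [0.1, -0.0, -1.7]
grip_width: 59.7
finger_force: 30.0
```

{"op": "arm_command", "data": {
  "gripper": [50, 50, 50, 50, 50],
  "dp": [
    [0.12, 0, 0.7],
    [0, 0, 0.8],
    [0, 0, 0.8],
    [0, 0, 0.5],
    [0, 0, 0.16]
  ],
  "twist": [0, 0, 0, 0, 0]
}}

```text
time: 15.35
tool_pos: [610.3, -38.2, 55.4]
tcp_rot: [-3.141, -0.0, 1.567]
contact_force: [0.1, 0.0, 0.3]
grip_width: 59.5
finger_force: 30.0
```

{"op": "arm_command", "data": {
  "gripper": [50, 75, 91, 91, 91],
  "dp": [
    [0, 0, 0],
    [0, 0, 0],
    [0, 0, 0],
    [0, 0, 0],
    [0, 0, 0]
  ],
  "twist": [0, 0, 0, 0, 0]
}}

```text
time: 15.98
tool_pos: [610.9, -37.8, 56.2]
tcp_rot: [3.141, -0.0, 1.568]
contact_force: [0.6, 0.4, -0.6]
grip_width: 90.1
finger_force: 0.0
```

{"op": "arm_command", "data": {
  "gripper": [91, 91, 91, 91, 91],
  "dp": [
    [0, 0, -0.7],
    [0, 0, -1],
    [0, 0, -1],
    [-0.5, -0.4, -1],
    [-0.7, -0.6, -0.3]
  ],
  "twist": [0, 0, 0, 0, 0]
}}

```text
time: 16.6
tool_pos: [586.4, -68.2, 158.6]
tcp_rot: [3.137, 0.001, 1.569]
contact_force: [0.5, -0.0, 0.3]
grip_width: 90.7
finger_force: 0.0
```

{"op": "arm_command", "data": {
  "gripper": [91, 91, 91, 91, 91],
  "dp": [
    [-0.9, -0.8, 0],
    [-1, -0.8, 0],
    [-1, -0.8, 0],
    [-1, -0.8, 0],
    [-1, -0.8, 0]
  ],
  "twist": [0, 0, 0, 0, 0]
}}

```text
time: 17.23
tool_pos: [483.6, -191.0, 155.8]
tcp_rot: [-3.141, -0.0, 1.567]
contact_force: [0.7, -1.2, -0.1]
grip_width: 91.2
finger_force: 0.0
```

{"op": "arm_command", "data": {
  "gripper": [91, 91, 91, 91, 91],
  "dp": [
    [-1, -0.8, 0],
    [-1, -0.8, 0],
    [-1, -0.8, 0],
    [-1, -0.8, 0],
    [-0.8, -0.7, 0]
  ],
  "twist": [0, 0, 0, 0, 0]
}}

```text
time: 17.85
tool_pos: [385.6, -310.6, 155.8]
tcp_rot: [-3.141, -0.0, 1.567]
contact_force: [-0.9, -0.5, 0.2]
grip_width: 90.8
finger_force: 0.0
```

{"op": "arm_command", "data": {
  "gripper": [91, 91, 91, 91, 91],
  "dp": [
    [-0.4, -0.4, 0],
    [0, 0, 0],
    [0, 0, 0],
    [0, 0, 0],
    [0, 0, 0]
  ],
  "twist": [0.4, 1, 1, 1, 1]
}}

```text
time: 18.48
tool_pos: [377.1, -319.2, 155.9]
tcp_rot: [-3.141, -0.0, 1.179]
contact_force: [-0.1, -0.8, 0.7]
grip_width: 90.8
finger_force: 0.0
```

{"op": "arm_command", "data": {
  "gripper": [91, 91, 91, 91, 91],
  "dp": [
    [0, 0, 0],
    [0, 0, 0],
    [0, 0, 0],
    [0, 0, 0],
    [0, 0, 0]
  ],
  "twist": [1, 1, 1, 1, 1]
}}

```text
time: 19.1
tool_pos: [377.1, -319.2, 155.8]
tcp_rot: [-3.141, -0.0, 0.743]
contact_force: [-0.3, -0.9, 1.0]
grip_width: 91.2
finger_force: 0.0
```

{"op": "arm_command", "data": {
  "gripper": [91, 91, 91, 91, 91],
  "dp": [
    [0, 0, 0],
    [0, 0, 0],
    [0, 0, 0],
    [0, 0, 0],
    [0, 0, 0]
  ],
  "twist": [1, 1, 1, 1, 1]
}}

```text
time: 19.73
tool_pos: [377.1, -319.1, 155.8]
tcp_rot: [-3.141, 0.0, 0.307]
contact_force: [-0.2, -0.0, -1.1]
grip_width: 91.1
finger_force: 0.0
```

{"op": "arm_command", "data": {
  "gripper": [91, 91, 91, 91, 91],
  "dp": [
    [0, 0, 0],
    [0, 0, 0],
    [0, 0, 0],
    [0, 0, 0],
    [0, 0, 0]
  ],
  "twist": [1, 1, 0, 0, 0]
}}

```text
time: 20.35
tool_pos: [377.4, -319.5, 155.9]
tcp_rot: [-3.141, -0.0, 0.137]
contact_force: [0.9, -0.1, -0.3]
grip_width: 91.2
finger_force: 0.0
```

```bash
python3 -c "
from h import *
im,C=look('w4');t=capture('top')[:,:,::-1]
cv2.imwrite('pics/m4.png',np.hstack([im[0:340,120:520],cv2.resize(t[140:310,270:470],(400,340))]))"
```

```text
[ 377.4 -319.5  155.9] [-3.141 -0.     0.137]
```

View pics/m4.png

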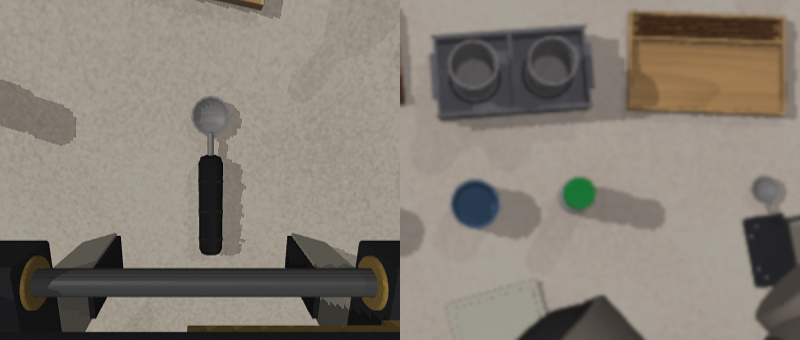

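Both tumblers stand in the carrier. In the wrist view the spoon's grip runs from (330,156) to (330,254) with the bowl at (330,116), so the tool is aligned with it.

```bash
python3 -c "
from h import *
C=camof('w4');p=C and np.load('pics/w4.npz')['p'];R=Ro.from_euler('xyz',np.load('pics/w4.npz')['r']).as_matrix()
for uv,z in(((330.5,156),20),((330,254),16),((330,116),8)):
  X=ray(C,uv,z);print(X.round(1),'tool',(R.T@(X-p)).round(1))"
```

```text
[ 415.2 -321.    20. ] tool [ 37.3   6.6 135.9]
[ 313.3 -335.3   16. ] tool [-65.6   6.9 139.9]
[ 451.2 -315.5    8. ] tool [ 73.7   6.1 147.9]
```

{"op": "arm_command", "data": {
  "gripper": [70, 70, 70, 70, 70],
  "dp": [
    [-0.14, 0.13, 0.6],
    [-0.14, 0.13, 0.9],
    [0, 0, 1],
    [0, 0, 1],
    [0, 0, 1]
  ],
  "twist": [0, 0, 0, 0, 0]
}}

```text
time: 21.08
tool_pos: [371.4, -327.1, 42.7]
tcp_rot: [3.141, -0.0, 0.137]
contact_force: [0.4, 0.4, 0.1]
grip_width: 69.9
finger_force: 0.0
```

{"op": "arm_command", "data": {
  "gripper": [70, 70, 70, 30, 10],
  "dp": [
    [0, 0, 0.8],
    [0, 0, 0.5],
    [0, 0, 0.24],
    [0, 0, 0],
    [0, 0, 0]
  ],
  "twist": [0, 0, 0, 0, 0]
}}

```text
time: 21.7
tool_pos: [371.7, -327.3, 5.5]
tcp_rot: [3.141, -0.001, 0.137]
contact_force: [0.9, 0.4, 1.0]
grip_width: 54.1
finger_force: 0.0
```

{"op": "arm_command", "data": {
  "gripper": [10, 10, 10, 10, 10],
  "dp": [
    [0, 0, 0],
    [0, 0, 0],
    [0, 0, 0],
    [0, 0, 0],
    [0, 0, 0]
  ],
  "twist": [0, 0, 0, 0, 0]
}}

```text
time: 22.32
tool_pos: [371.4, -327.1, 5.1]
tcp_rot: [3.141, -0.0, 0.137]
contact_force: [-0.8, -0.1, 2.3]
grip_width: 23.9
finger_force: 30.0
```

{"op": "arm_command", "data": {
  "gripper": [10, 10, 10, 10, 10],
  "dp": [
    [0, 0, 0],
    [0, 0, 0],
    [0, 0, 0],
    [0, 0, 0],
    [0, 0, 0]
  ],
  "twist": [0, 0, 0, 0, 0]
}}

```text
time: 22.95
tool_pos: [371.4, -327.0, 5.1]
tcp_rot: [3.141, -0.0, 0.137]
contact_force: [-0.8, 0.1, 5.7]
grip_width: 23.6
finger_force: 30.0
```

{"op": "arm_command", "data": {
  "gripper": [10, 10, 10, 10, 10],
  "dp": [
    [0, 0, -0.5],
    [0, 0, -0.8],
    [0, 0, -0.8],
    [0, 0, -0.8],
    [0, 0, -0.8]
  ],
  "twist": [0, -0.4, -0.7, -1, -1]
}}

```text
time: 23.58
tool_pos: [371.3, -326.8, 98.5]
tcp_rot: [-3.142, -0.0, 0.41]
contact_force: [0.6, -0.3, -0.2]
grip_width: 23.9
finger_force: 30.0
```

{"op": "arm_command", "data": {
  "gripper": [10, 10, 10, 10, 10],
  "dp": [
    [0, 0, 0],
    [0, 0, 0],
    [0, 0, 0],
    [0, 0, 0],
    [0, 0, 0]
  ],
  "twist": [-1, -1, -1, -1, -1]
}}

```text
time: 24.2
tool_pos: [371.3, -326.9, 97.8]
tcp_rot: [-3.141, -0.0, 0.846]
contact_force: [0.6, -0.4, -0.2]
grip_width: 23.8
finger_force: 30.0
```

{"op": "arm_command", "data": {
  "gripper": [10, 10, 10, 10, 10],
  "dp": [
    [0, 0, 0],
    [0, 0, 0],
    [0, 0, 0],
    [0, 0, 0],
    [0, 0, 0]
  ],
  "twist": [-1, -1, -1, -1, -1]
}}

```text
time: 24.82
tool_pos: [371.3, -326.8, 97.8]
tcp_rot: [-3.142, -0.0, 1.283]
contact_force: [-0.1, -0.9, 0.0]
grip_width: 23.9
finger_force: 30.0
```

{"op": "arm_command", "data": {
  "gripper": [10, 10, 10, 10, 10],
  "dp": [
    [0, 0, 0],
    [0, 0, 0],
    [0, 0, 0],
    [0.1, 0.4, 0],
    [0.2, 0.7, 0]
  ],
  "twist": [-1, -1, -0.7, 0, 0]
}}

```text
time: 25.45
tool_pos: [400.1, -321.0, 97.7]
tcp_rot: [3.141, 0.0, 1.513]
contact_force: [0.7, -0.1, -1.1]
grip_width: 23.4
finger_force: 30.0
```

{"op": "arm_command", "data": {
  "gripper": [10, 10, 10, 10, 10],
  "dp": [
    [0.3, 0.9, 0],
    [0.3, 1, 0],
    [0.3, 1, 0],
    [0.3, 1, 0],
    [0.3, 1, 0]
  ],
  "twist": [0, 0, 0, 0, 0]
}}

```text
time: 26.08
tool_pos: [525.6, -289.3, 97.4]
tcp_rot: [3.141, -0.0, 1.515]
contact_force: [0.4, -0.5, -0.7]
grip_width: 23.9
finger_force: 30.0
```

{"op": "arm_command", "data": {
  "gripper": [10, 10, 10, 10, 10],
  "dp": [
    [0.3, 1, 0],
    [0.3, 1, 0],
    [0.3, 0.6, 0],
    [0.17, 0.4, 0],
    [0, 0, 0]
  ],
  "twist": [0, 0, 0, 0, 0]
}}

```text
time: 26.7
tool_pos: [600.3, -267.3, 97.2]
tcp_rot: [-3.141, -0.0, 1.516]
contact_force: [-0.2, 0.2, -0.7]
grip_width: 23.8
finger_force: 30.0
```

```bash
python3 -c "
from h import *
im,C=look('w5');cv2.imwrite('pics/m5.png',im[0:340,60:560])"
```

```text
[ 600.3 -267.3   97.2] [-3.141 -0.     1.516]
```

View pics/m5.png

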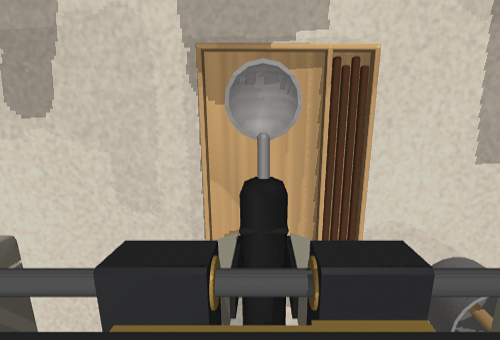

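The wrist view shows the spoon held level over the wide compartment. The tray's end corners are at (258,46) and (439,45), and the divider is at (387,46).

```bash
python3 -c "
from h import *
C=camof('w5');p=np.load('pics/w5.npz')['p'];R=Ro.from_euler('xyz',np.load('pics/w5.npz')['r']).as_matrix()
for uv,z in(((258,46),14),((439,45),14),((387,46),14),((265,238),14)):
  X=ray(C,uv,z);print(X.round(1),'tool',(R.T@(X-p)).round(1))"
```

```text
[ 562.1 -144.8   14. ] tool [120.2 -44.9  83.3]
[ 690.  -151.1   14. ] tool [120.9  83.2  83.2]
[ 653.3 -149.7   14. ] tool [120.3  46.5  83.2]
[ 551.7 -290.4   14. ] tool [-25.7 -47.3  83.2]
```

{"op": "arm_command", "data": {
  "gripper": [10, 10, 10, 10, 10],
  "dp": [
    [-0.1, 0.06, 0.7],
    [0, 0, 0.9],
    [0, 0, 0.9],
    [0, 0, 0.7],
    [0, 0, 0.31]
  ],
  "twist": [0, 0, 0, 0, 0]
}}

```text
time: 27.38
tool_pos: [600.1, -270.2, 8.9]
tcp_rot: [-3.139, -0.001, 1.515]
contact_force: [-16.5, 8.5, 41.6]
grip_width: 23.9
finger_force: 30.0
```

{"op": "arm_command", "data": {
  "gripper": [10, 30, 42, 42, 42],
  "dp": [
    [0, 0, 0],
    [0, 0, 0],
    [0, 0, 0],
    [0, 0, 0],
    [0, 0, 0]
  ],
  "twist": [0, 0, 0, 0, 0]
}}

```text
time: 28.0
tool_pos: [601.4, -270.4, 9.8]
tcp_rot: [3.141, 0.0, 1.515]
contact_force: [-0.5, -0.4, 0.2]
grip_width: 41.9
finger_force: 0.0
```

{"op": "arm_command", "data": {
  "gripper": [42, 42, 42, 91, 91],
  "dp": [
    [0, 0, -0.5],
    [0, 0, -0.8],
    [0, 0, -1],
    [0, 0, -1],
    [0, 0, -1]
  ],
  "twist": [0, 0, 0, 0, 0]
}}

```text
time: 28.62
tool_pos: [601.5, -270.5, 119.1]
tcp_rot: [3.141, 0.0, 1.515]
contact_force: [0.3, -0.3, 0.1]
grip_width: 57.4
finger_force: 0.0
```

{"op": "arm_command", "data": {
  "gripper": [91, 91, 91, 91, 91],
  "dp": [
    [0, 0, -0.8],
    [0.6, -0.3, -0.5],
    [0.9, -0.5, -0.3],
    [1, -0.5, 0],
    [1, -0.5, 0]
  ],
  "twist": [-0.6, 0, 0, 0, 0]
}}

```text
time: 29.25
tool_pos: [555.4, -180.9, 157.5]
tcp_rot: [-3.141, -0.001, 1.567]
contact_force: [0.0, -0.3, 0.2]
grip_width: 91.1
finger_force: 0.0
```

{"op": "arm_command", "data": {
  "gripper": [91, 91, 91, 91, 91],
  "dp": [
    [1, -0.5, 0],
    [1, -0.5, 0],
    [1, -0.5, 0],
    [1, -0.5, 0],
    [1, -0.5, 0]
  ],
  "twist": [0, 0, 0, 0, 0]
}}

```text
time: 29.88
tool_pos: [493.1, -55.9, 157.4]
tcp_rot: [-3.141, -0.0, 1.567]
contact_force: [1.1, -0.9, -0.1]
grip_width: 91.0
finger_force: 0.0
```

{"op": "arm_command", "data": {
  "gripper": [91, 91, 91, 91, 91],
  "dp": [
    [1, -0.5, 0],
    [1, -0.5, 0],
    [1, -0.4, 0],
    [1, -0.4, 0],
    [0.7, -0.3, 0]
  ],
  "twist": [0, 0, 0, 0, 0]
}}

```text
time: 30.5
tool_pos: [440.7, 61.6, 157.4]
tcp_rot: [-3.141, -0.0, 1.568]
contact_force: [0.8, 0.2, -0.2]
grip_width: 91.1
finger_force: 0.0
```

```bash
python3 -c "
from h import *
im,C=look('w6');blue(im,C);t=capture('top')[:,:,::-1]
cv2.imwrite('pics/m6.png',np.hstack([im[0:340,120:520],cv2.resize(t[140:310,270:470],(400,340))]))"
```

```text
[440.7  61.6 157.4] [-3.141 -0.     1.568]
blue [296.  28.] [ 257    0   78   66 4156] [421.2 200.9  42. ]
blue [321. 198.] [ 288  164   66   68 3427] [439.6  61.6  42. ]
```

View pics/m6.png

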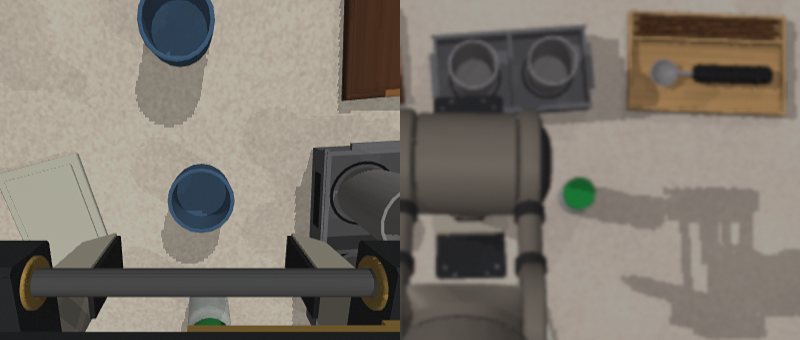

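Spoon is in the wide compartment; the near dish's rim is centred at (321,199), directly below the tool.

{"op": "arm_command", "data": {
  "gripper": [91, 91, 91, 91, 91],
  "dp": [
    [0, 0, 0.7],
    [0, 0, 1],
    [0, 0, 1],
    [0, 0, 1],
    [0, 0, 1]
  ],
  "twist": [0, 0, 0, 0, 0]
}}

```text
time: 31.22
tool_pos: [442.3, 59.7, 39.2]
tcp_rot: [3.141, 0.0, 1.567]
contact_force: [-0.1, 0.0, 0.4]
grip_width: 91.1
finger_force: 0.0
```

{"op": "arm_command", "data": {
  "gripper": [91, 91, 91, 55, 50],
  "dp": [
    [0, 0, 0.7],
    [0, 0, 0.3],
    [0, 0, 0.12],
    [0, 0, 0],
    [0, 0, 0]
  ],
  "twist": [0, 0, 0, 0, 0]
}}

```text
time: 31.85
tool_pos: [442.8, 60.1, 12.3]
tcp_rot: [3.14, -0.0, 1.568]
contact_force: [0.5, -0.3, 0.0]
grip_width: 75.2
finger_force: 0.0
```

{"op": "arm_command", "data": {
  "gripper": [50, 50, 50, 50, 50],
  "dp": [
    [0, 0, 0],
    [0, 0, 0],
    [0, 0, 0],
    [0, 0, 0],
    [0, 0, 0]
  ],
  "twist": [0, 0, 0, 0, 0]
}}

```text
time: 32.48
tool_pos: [441.9, 60.2, 11.9]
tcp_rot: [-3.141, -0.0, 1.568]
contact_force: [-3.5, -0.7, 6.9]
grip_width: 59.5
finger_force: 30.0
```

{"op": "arm_command", "data": {
  "gripper": [50, 50, 50, 50, 50],
  "dp": [
    [0, 0, -0.6],
    [0, 0, -0.9],
    [0, 0, -0.9],
    [0.4, 0.5, -0.6],
    [0.6, 0.7, -0.4]
  ],
  "twist": [0, 0, 0, 0, 0]
}}

```text
time: 33.1
tool_pos: [473.1, 85.1, 97.5]
tcp_rot: [3.14, -0.0, 1.567]
contact_force: [1.3, -0.8, -1.5]
grip_width: 59.6
finger_force: 30.0
```

{"op": "arm_command", "data": {
  "gripper": [50, 50, 50, 50, 50],
  "dp": [
    [0.7, 0.9, 0],
    [0.8, 1, 0],
    [0.8, 1, 0],
    [0.8, 1, 0],
    [0.8, 1, 0]
  ],
  "twist": [0, 0, 0, 0, 0]
}}

```text
time: 33.72
tool_pos: [596.0, 182.8, 96.3]
tcp_rot: [-3.142, -0.0, 1.568]
contact_force: [0.7, -0.7, -1.0]
grip_width: 59.2
finger_force: 30.0
```

{"op": "arm_command", "data": {
  "gripper": [50, 50, 50, 50, 50],
  "dp": [
    [0.6, 0.9, 0],
    [0.3, 0.6, 0],
    [0.15, 0.25, 0],
    [0, 0, 0],
    [0, 0, 0]
  ],
  "twist": [0, 0, 0, 0, 0]
}}

```text
time: 34.35
tool_pos: [638.5, 207.9, 96.7]
tcp_rot: [-3.141, 0.0, 1.568]
contact_force: [-1.0, 0.3, -1.5]
grip_width: 59.2
finger_force: 30.0
```

```bash
python3 -c "
from h import *
im,C=look('w7');cv2.imwrite('pics/m7.png',im[0:340,60:560])"
```

```text
[638.5 207.9  96.7] [-3.141  0.     1.568]
```

View pics/m7.png

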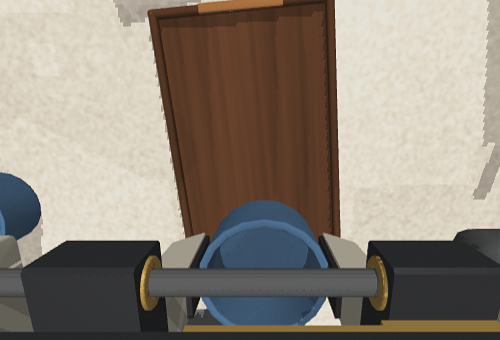

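The tray's +y corners are at (210,13) and (393,1). Its side edges are at (243,237) and (400,235), with the held dish above its near half.

```bash
python3 -c "
from h import *
C=camof('w7')
a,b,c,d=[ray(C,u,10)[:2] for u in((210,13),(393,1),(243,237),(400,235))]
print(a,b,c,d);x=(b-a);x/=np.linalg.norm(x);y=np.array([-x[1],x[0]]);m=(a+b)/2
print(np.degrees(np.arctan2(x[1],x[0])),'centre',m-103*y,'slots',m-58*y,m-148*y)"
```

```text
[561.00626638 349.97477549] [688.6589262 356.9632599] [571.86145891 181.78727203] [704.62247981 183.32836043]
3.133591981800254 centre [630.46301264 250.62302403] slots [628.003122   295.55573971] [632.92290328 205.69030836]
```

{"op": "arm_command", "data": {
  "gripper": [50, 50, 50, 50, 50],
  "dp": [
    [-0.06, -0.12, 0.6],
    [0, 0, 0.8],
    [0, 0, 0.8],
    [0, 0, 0.6],
    [0, 0, 0.38]
  ],
  "twist": [0, 0, 0, 0, 0]
}}

```text
time: 35.02
tool_pos: [635.5, 206.5, 15.9]
tcp_rot: [-3.14, 0.0, 1.568]
contact_force: [0.8, -1.1, 12.5]
grip_width: 59.8
finger_force: 30.0
```

{"op": "arm_command", "data": {
  "gripper": [50, 75, 91, 91, 91],
  "dp": [
    [0, 0, 0],
    [0, 0, 0],
    [0, 0, 0],
    [0, 0, 0],
    [0, 0, 0]
  ],
  "twist": [0, 0, 0, 0, 0]
}}

```text
time: 35.65
tool_pos: [636.2, 206.8, 17.4]
tcp_rot: [3.141, -0.0, 1.568]
contact_force: [0.7, -0.2, -0.2]
grip_width: 90.1
finger_force: 0.0
```

{"op": "arm_command", "data": {
  "gripper": [91, 91, 91, 91, 91],
  "dp": [
    [0, 0, -0.6],
    [0, 0, -1],
    [0, -0.3, -1],
    [0, -0.6, -1],
    [0, -0.9, -1]
  ],
  "twist": [0, 0, 0, 0, 0]
}}

```text
time: 36.28
tool_pos: [591.2, 206.8, 134.2]
tcp_rot: [3.14, -0.0, 1.567]
contact_force: [-1.3, 0.3, 0.5]
grip_width: 90.9
finger_force: 0.0
```

{"op": "arm_command", "data": {
  "gripper": [91, 91, 91, 91, 91],
  "dp": [
    [0, -1, -0.8],
    [0, -1, -0.4],
    [0, -1, 0],
    [0, -1, 0],
    [0, -1, 0]
  ],
  "twist": [0, 0, 0, 0, 0]
}}

```text
time: 36.9
tool_pos: [465.5, 207.3, 163.5]
tcp_rot: [3.14, -0.001, 1.568]
contact_force: [-0.4, 0.1, 0.9]
grip_width: 91.0
finger_force: 0.0
```

{"op": "arm_command", "data": {
  "gripper": [91, 91, 91, 91, 91],
  "dp": [
    [0, -0.9, 0],
    [0, -0.6, 0],
    [0, -0.3, 0],
    [0, 0, 0],
    [0, 0, 0]
  ],
  "twist": [0, 0, 0, 0, 0]
}}

```text
time: 37.52
tool_pos: [421.8, 207.4, 162.3]
tcp_rot: [3.141, -0.0, 1.567]
contact_force: [0.5, -0.1, 0.1]
grip_width: 90.7
finger_force: 0.0
```

```bash
python3 -c "
from h import *
im,C=look('w8');blue(im,C)
cv2.imwrite('pics/m8.png',im[0:340,60:560])"
```

```text
[421.8 207.4 162.3] [ 3.141 -0.     1.567]
blue [320. 194.] [ 288  160   66   67 3318] [420.6 210.4  42. ]
blue [547. 195.] [ 502  163   89   67 4544] [630.1 209.   42. ]
```

View pics/m8.png

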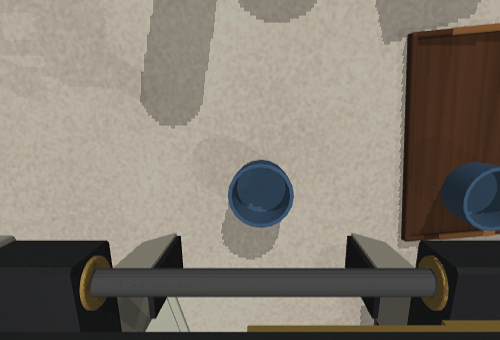

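The first dish sits in the dark tray. The second dish is at (320,195), right below the tool.

{"op": "arm_command", "data": {
  "gripper": [91, 91, 91, 91, 91],
  "dp": [
    [0.06, 0, 0.7],
    [0, 0, 1],
    [0, 0, 1],
    [0, 0, 1],
    [0, 0, 1]
  ],
  "twist": [0, 0, 0, 0, 0]
}}

```text
time: 38.2
tool_pos: [421.6, 208.9, 43.8]
tcp_rot: [3.141, -0.0, 1.567]
contact_force: [-0.2, 0.0, 0.5]
grip_width: 91.2
finger_force: 0.0
```

{"op": "arm_command", "data": {
  "gripper": [91, 91, 91, 55, 50],
  "dp": [
    [0, 0, 0.8],
    [0, 0, 0.4],
    [0, 0, 0.12],
    [0, 0, 0],
    [0, 0, 0]
  ],
  "twist": [0, 0, 0, 0, 0]
}}

```text
time: 38.83
tool_pos: [421.6, 209.1, 12.4]
tcp_rot: [3.14, -0.0, 1.568]
contact_force: [0.2, -0.3, 0.0]
grip_width: 75.6
finger_force: 0.0
```

{"op": "arm_command", "data": {
  "gripper": [50, 50, 50, 50, 50],
  "dp": [
    [0, 0, 0],
    [0, 0, 0],
    [0, 0, 0],
    [0, 0, 0],
    [0, 0, 0]
  ],
  "twist": [0, 0, 0, 0, 0]
}}

```text
time: 39.45
tool_pos: [420.9, 208.9, 12.1]
tcp_rot: [-3.142, -0.0, 1.568]
contact_force: [-1.6, -0.2, 6.7]
grip_width: 59.6
finger_force: 30.0
```

{"op": "arm_command", "data": {
  "gripper": [50, 50, 50, 50, 50],
  "dp": [
    [0, 0, -0.6],
    [0, 0, -0.9],
    [0, 0, -0.9],
    [0.4, 0.5, -0.6],
    [0.5, 0.7, -0.4]
  ],
  "twist": [0, 0, 0, 0, 0]
}}

```text
time: 40.08
tool_pos: [451.5, 231.5, 97.5]
tcp_rot: [3.141, -0.0, 1.568]
contact_force: [0.4, 0.1, -1.6]
grip_width: 59.6
finger_force: 30.0
```

{"op": "arm_command", "data": {
  "gripper": [50, 50, 50, 50, 50],
  "dp": [
    [0.5, 0.9, 0],
    [0.5, 1, 0],
    [0.5, 1, 0],
    [0.5, 1, 0],
    [0.4, 1, 0]
  ],
  "twist": [0, 0, 0, 0, 0]
}}

```text
time: 40.7
tool_pos: [574.4, 291.3, 96.1]
tcp_rot: [-3.141, 0.0, 1.568]
contact_force: [0.8, 0.8, -1.7]
grip_width: 59.7
finger_force: 30.0
```

{"op": "arm_command", "data": {
  "gripper": [50, 50, 50, 50, 50],
  "dp": [
    [0.2, 1, 0],
    [0, 0.7, 0],
    [0, 0.35, 0],
    [0, 0, 0],
    [0, 0, 0]
  ],
  "twist": [0, 0, 0, 0, 0]
}}

```text
time: 41.32
tool_pos: [624.4, 295.8, 96.6]
tcp_rot: [-3.141, 0.0, 1.568]
contact_force: [0.8, 0.4, -1.3]
grip_width: 59.9
finger_force: 30.0
```

{"op": "arm_command", "data": {
  "gripper": [50, 50, 50, 50, 50],
  "dp": [
    [0.05, 0.14, 0.6],
    [0, 0, 0.8],
    [0, 0, 0.8],
    [0, 0, 0.6],
    [0, 0, 0.38]
  ],
  "twist": [0, 0, 0, 0, 0]
}}

```text
time: 41.95
tool_pos: [628.2, 296.9, 15.9]
tcp_rot: [-3.14, 0.0, 1.568]
contact_force: [-7.4, -1.6, 36.8]
grip_width: 59.6
finger_force: 30.0
```

{"op": "arm_command", "data": {
  "gripper": [50, 75, 91, 91, 91],
  "dp": [
    [0, 0, 0],
    [0, 0, 0],
    [0, 0, 0],
    [0, 0, 0],
    [0, 0, 0]
  ],
  "twist": [0, 0, 0, 0, 0]
}}

```text
time: 42.58
tool_pos: [628.7, 297.0, 17.5]
tcp_rot: [3.141, -0.0, 1.568]
contact_force: [-0.2, -0.2, 0.2]
grip_width: 90.2
finger_force: 0.0
```

{"op": "arm_command", "data": {
  "gripper": [91, 91, 91, 91, 91],
  "dp": [
    [0, 0, -0.6],
    [0, 0, -1],
    [0, -0.3, -1],
    [0, -0.6, -1],
    [0, -0.9, -1]
  ],
  "twist": [0, 0, 0, 0, 0]
}}

```text
time: 43.2
tool_pos: [583.7, 297.1, 134.2]
tcp_rot: [3.14, -0.001, 1.567]
contact_force: [-0.4, -0.9, 0.4]
grip_width: 91.3
finger_force: 0.0
```

{"op": "arm_command", "data": {
  "gripper": [91, 91, 91, 91, 91],
  "dp": [
    [0.3, -1, -1],
    [0.3, -1, -0.7],
    [0.3, -1, 0],
    [0.3, -1, 0],
    [0.2, -0.8, 0]
  ],
  "twist": [0, 0, 0, 0, 0]
}}

```text
time: 43.82
tool_pos: [462.9, 333.0, 176.2]
tcp_rot: [3.14, -0.001, 1.568]
contact_force: [-0.1, 0.1, 1.0]
grip_width: 91.3
finger_force: 0.0
```

{"op": "arm_command", "data": {
  "gripper": [91, 91, 91, 91, 91],
  "dp": [
    [0.2, -0.7, 0],
    [0, -0.3, 0],
    [0, 0, 0],
    [0, 0, 0],
    [0, 0, 0]
  ],
  "twist": [0, 0, 0, 0, 0]
}}

```text
time: 44.45
tool_pos: [439.3, 337.4, 174.6]
tcp_rot: [-3.142, 0.0, 1.567]
contact_force: [0.5, 0.5, 0.9]
grip_width: 90.9
finger_force: 0.0
```

```bash
python3 -c "
from h import *
t=capture('top')[:,:,::-1];s=capture('scene')[:,:,::-1];blue(t,cam('top'))
cv2.imwrite('pics/m9.png',np.vstack([cv2.resize(t[135:275,180:480],(640,299)),cv2.resize(s[150:290,130:500],(640,242))]))"
```

```text
blue [ 10. 206.] [   0  145   23  131 2626] [542.9 804.5  42. ]
blue [249. 166.] [237 154  24  25 451] [634.4 204.9  42. ]
blue [213. 169.] [202 158  24  24 461] [626.7 294.5  42. ]
```

View pics/m9.png

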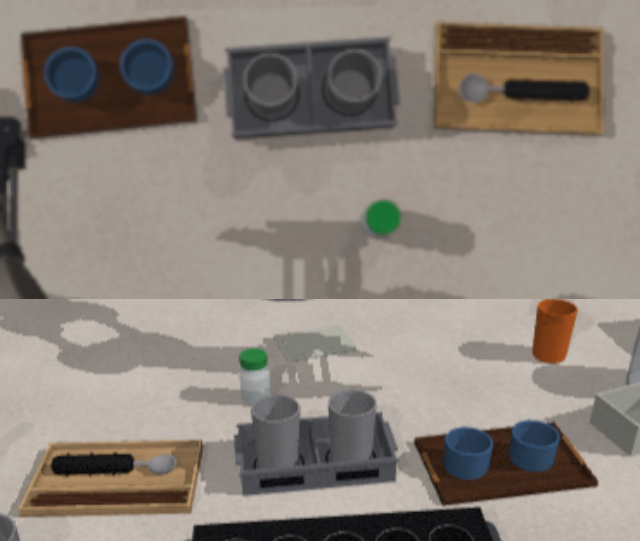

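Everything is in place: both dishes are on the dark tray, one tumbler stands upright in each cell, and the spoon lies flat in the wide compartment. The jar has not moved, and the arm is clear.

```bash
python3 -c "
from plant import *
print(close_job())"
```

```text
the job is handed in; nothing more can be done
None
```

I handed the job in at about 45 s of the 128 s allowed: the final pictures show both tumblers, both dishes and the spoon in place and upright or flat, with the jar and the orange cup untouched, but the hand-in returned no verdict.

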